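Stroke shut the lids of a filled dose box

TASK

The long dose box with five lids, on its stand, has been filled: shut its lids by running the tips of the closed fingers lightly along the row in one pass, from the end where the lids are hinged towards the end their raised edges point to, so that each in turn folds down flat. Do not press hard, grip or lift the box, and do not leave the row before the last lid is down. Leave the short three-lid box open and everything else where it stands, and finish with the hand clear.

Things in the scene. Friction and masses are not known exactly. Their poses are not given: they have to be found in the camera images.
- stand: fixed aluminium filling stand, 232 x 80 mm, base 10 mm thick with a 26 mm high stop at each short end; carries the long five-lid dose box. Origin: centre of its underside, on the table. Its x axis runs along the row of lids, from the first lid to the last; z is up. It may face any way on the table.
- row_start (a point): point on the dose box at the beginning of the row: the middle (across the row) of the first lid's hinge line, level with the top face of the shut lids (52 mm above the table). Axes as the stand's. Before it lies a plain flat end block, 18 mm long, its top at the same height
- row_end (a point): point at the other end of the row, 170 mm from row_start along the stand's x: just past the free edge of the last lid, level with the tops of the shut lids. Beyond it lies another flat end block, 18 mm long, its top at the same height
- dosebox (a joint): how far the dose box (206 x 56 x 32 mm, white plastic) is pressed down on its sprung seat, m: 0 at rest, at most 0.008; 1.2 N per mm. Negative when it is pulled up off the seat. It yields only up and down
- lid0 (a joint): hinge angle of the first lid of the long dose box, rad: 0 shut and flat, at most 1.35; ajar at 0.6 to 1.15 at the start. Its hinge lies 0 mm from row_start. All lids: grey, 32 mm long, 52 mm wide, 3 mm thick, hinged across the row on the edge nearer row_start, free edge raised and pointing towards row_end; light stiff hinge (0.006 N m), stays where it is left.
- lid1 (a joint): hinge angle of the second lid of the long dose box, rad: 0 shut and flat, at most 1.35; ajar at 0.6 to 1.15 at the start. Its hinge lies 34 mm from row_start. Lid as the first.
- lid2 (a joint): hinge angle of the third lid of the long dose box, rad: 0 shut and flat, at most 1.35; ajar at 0.6 to 1.15 at the start. Its hinge lies 68 mm from row_start. Lid as the first.
- lid3 (a joint): hinge angle of the fourth lid of the long dose box, rad: 0 shut and flat, at most 1.35; ajar at 0.6 to 1.15 at the start. Its hinge lies 102 mm from row_start. Lid as the first.
- lid4 (a joint): hinge angle of the last lid of the long dose box, rad: 0 shut and flat, at most 1.35; ajar at 0.6 to 1.15 at the start. Its hinge lies 136 mm from row_start. Lid as the first.
- short_box: loose short dose box with only three lids, 138 x 56 x 32 mm, of the same plastics as the long one, lying on the table; still being filled. Origin: centre of its underside, x along its row
- short_lid0 (a joint): hinge angle of a lid of the short box, rad: 0 shut; ajar at 0.6 to 1.15 at the start, to be left open
- short_lid1 (a joint): hinge angle of a lid of the short box, rad: 0 shut; ajar at 0.6 to 1.15 at the start, to be left open
- short_lid2 (a joint): hinge angle of a lid of the short box, rad: 0 shut; ajar at 0.6 to 1.15 at the start, to be left open
- pill_bottle: loose small amber jar with white cap, 42 mm across, 66 mm tall, close beside the stand. Origin: centre of its underside
- carton: loose medicine carton, 75 x 34 x 52 mm (x, y, z), white with a blue band, close beside the stand, on the other side. Origin: centre of its underside
- blister: loose pack of blister cards, 95 x 60 mm, 12 mm thick, lying flat. Origin: centre of its underside
- tall_bottle: loose white bottle, 56 mm across, 120 mm tall. Origin: centre of its underside
- mortar: loose white ceramic bowl, 84 mm across, 55 mm tall. Origin: centre of its underside
- dose_cup: loose small white cup, 38 mm across, 32 mm tall. Origin: centre of its underside
- spatula: loose counting spatula with a black handle, 170 mm long, lying flat along its x. Origin: under its middle
Mind the look-alikes: they are no part of the job. What is shaped like the stand but orange is not meant.

How it is judged:
By the outcome, as a careful person would: the job done as asked, in the order asked, and still so for the second after the job is handed in, with the robot touching nothing.
It also fails if it takes over 42 s, if anything falls off the work surface, if the arm or the gripper's body presses on something with over 40 N, if the wrist force passes 120 N, or if a joint passes its speed limit or range.

ROBOT

A 6-joint arm with a two-finger parallel gripper is mounted at the origin on the work surface. World frame = base frame: x ahead of the robot, y to its left, z up, the work surface at z = 0. Lengths are in m, angles in degrees, forces in N, time in s.
With the tool pointing down it reaches from about 0.35 to 0.875 m from the base axis. Payload 4.2 kg.
Tool frame: the origin (TCP) lies between the finger pads; the fingertips stand 11 mm ahead of it and the grasp point (between the pads) lies 8 mm behind it; z points along the fingers, y is the direction in which the jaws open and shut (so a half turn about z gives the same grasp; the last joint's range is limited). The gripper opens to 87 mm and grips with 3 to 60 N. Pads are 19 mm wide; open, the fingers measure 117 mm over their backs; the gripper's body (75 mm by 190 mm) begins 51 mm behind the grasp point.
Start: joints at [-48.438, 22.042, 0.453, 0, -68.411, -14.817], TCP at [0.281, -0.558, 0.234] pointing down, gripper open.
Joint ranges: [-179.83, 179.83], [-69.29, 118.12], [-61.27, 80.66], [-181.25, 117.63], [-171.15, -9.14], [-177.46, 177.46]. Speed limits (degrees/s): [159.86, 159.86, 180, 180, 180, 180].

INTERFACE

Orientations are given as a 3x3 rotation matrix whose columns are the frame's x, y, z axes.
In Python, from station import sense, capture, get_calibration, finish_job, search_frame, cut_out gives the robot as it stands.
- The arm moves only by the tool arm_command, never from a script. Its argument "rows" is a list of rows, each an object with "fingers": the opening in per cent of the stroke, from 0 (shut) to 100 (fully open); "travel": the shift along the tool's x, y, z in cm, a list of three; "roll": the turn about the tool's z in degrees. A call has 1 to 10 rows; each row is the pose to reach, as a shift and turn from the pose commanded when the call began, along the tool's axes at that moment; what a row does not reach only later rows make up. A row lasts 1/10 s, in which the tool goes at most 50 mm and 8.59 degrees, less where a joint would pass 70% of its speed; a pose out of reach is approached as far as the arm can. A call with a gripper value outside its range is refused whole. The fingers move at their own pace and stop on an object; the grip force is fixed at half the most. Time passes only in rows, so rows that repeat a pose let the fingers close. It gives the time, the measured TCP pose, the force and the opening at its end, in the units of the state.
- sense(): the state, without advancing time (a new reading comes with each control period).
- capture(name): name is "scene" or "side" or "wrist"; returns (picture, depth): 400x640x3 uint8, red, green, blue; 400x640 float32, m along the optical axis (not along the pixel's ray), 0 where there is no reading.
- get_calibration(name): a dict with "fov_y" (degrees; the focal length in pixels is half the picture's height over the tangent of half this angle, whatever the lens; pixels are square), "cx", "cy" (the principal point, pixels), "distortion" ([k1, k2, p1, p2, k3] as OpenCV has them; the pictures are not rectified), "origin" and "attitude" of the camera in the world; the wrist camera has in their place "mount" (4x4, takes a point from camera to tool coordinates, whose origin is the TCP and whose axes are the flange's). Camera axes: x right, y down, z forward; pixel columns grow to the right and rows downward; lengths in m; the calibration is good to about 2 mm. A picture is of the moment at which its call begins: read the wrist's pose just before it. get_calibration takes no time and is no camera call.
- finish_job(): hands the job in, once; it reports no verdict.
Trained networks look in the newest picture that a camera, given by its name, has taken for a name from the list of things; names that differ only in an ending like _2 or _b are one class to them, and where a whole thing is asked for, a point or a joint stands for the part that bears it (a point fixed in the world has none). Each returns a list of dicts, best first, with "p" (0 to 1); they miss things now and then, are a little off and sometimes report something else, mostly with a low value. They report only what shows in the picture. A call takes as long as a camera call. They do not tell look-alikes from the thing itself.
- search_frame(camera, label): "position" ([x, y, z] in m, in world coordinates, good to about 4 mm: the middle of the surface that is visible of it).
- cut_out(camera, label): "mask" (400x640 bool, what is visible of it).
The state is a dict: "time_s": time; "joints": joint angles; "joint_velocities": joint speeds; "effort": joint torques, N m; "tcp_pos": TCP position; "ee_rot": TCP orientation; "wrist_force": force on the tool from outside, world axes, zero at the start; "moment": the same for the moment, N m; "gripper_width": opening from 0.0 (shut) to 1.0 (fully open).
Only numpy, scipy, OpenCV 4.12 (cv2) and the standard library are available. Lean on these libraries where they do the work, as an engineer would, in place of code of your own. Each camera call takes 0.05 s, during which the arm holds its last target. There are 200 camera calls.

## Working session

There is one attempt and no reset: what is moved stays moved. The work goes in short steps, Python scripts to look and compute and a tool call to move; the robot and the scene stay as the last step left them, time stands still between calls to the robot, and variables do not carry over. Pictures are saved under pics/ and viewed, about 8 in all and at most 12, crops included, and the job is handed in when it is done.

Besides the shell and the picture viewer there is one more tool, called after "Call:" as name(argument=value, ...), one argument or row to a line, values as JSON. arm_command: Moves the arm, as the interface text tells. Its arguments: {"type":"object","properties":{"rows":{"type":"array","items":{"type":"object","properties":{"fingers":{"type":"number"},"travel":{"type":"array","items":{"type":"number"}},"roll":{"type":"number"}}}}},"required":["rows"]}

```bash
mkdir -p pics
cat > h.py <<'E'
import numpy as np, cv2
from station import *
def save(n,p,crop=None,s=1):
    if crop: p=p[crop[1]:crop[3],crop[0]:crop[2]]
    p=cv2.resize(p,None,fx=s,fy=s); cv2.imwrite('pics/'+n,p[:,:,::-1])
def world(cam,uv,d,st=None):
    c=get_calibration(cam); f=200/np.tan(np.radians(c['fov_y'])/2)
    K=np.array([[f,0,c['cx']],[0,f,c['cy']],[0,0,1]])
    n=cv2.undistortPoints(np.array(uv,float).reshape(-1,1,2),K,np.array(c['distortion'],float)).reshape(-1,2)
    P=np.c_[n,np.ones(len(n))]*np.array(d).reshape(-1,1)
    if cam=='wrist':
        M=np.array(c['mount']);P=P@M[:3,:3].T+M[:3,3]
        return P@np.array(st['ee_rot']).T+np.array(st['tcp_pos'])
    return P@np.array(c['attitude']).reshape(3,3).T+np.array(c['origin'])
E
python3 - <<'E'
from h import *
print(sense())
for n in('scene','side'):
    p,d=capture(n); save(n+'1.png',p); np.savez(n+'1.npz',p=p,d=d)
    for l in('stand','dosebox','short_box','pill_bottle','carton'):
        print(n,l,[(round(r['p'],2),np.round(r['position'],3)) for r in search_frame(n,l)])
E
```

```text
{'time_s': 0.0, 'joints': array([-4.84392252e+01,  2.20919192e+01,  3.79510920e-01, -3.12444580e-02,
       -6.84116485e+01, -1.48170328e+01]), 'joint_velocities': array([ 0.09187722, -0.02218436, -0.01174083,  0.01487385,  0.00104689,
        0.04285072]), 'effort': array([ 3.17930226e-04, -3.90665460e+01,  1.87401795e+01,  4.21976388e+00,
        1.10035259e-02, -1.99265887e-04]), 'tcp_pos': array([ 0.28101638, -0.55760247,  0.23243971]), 'ee_rot': array([[-8.93118583e-01, -4.49820052e-01, -1.05697644e-03],
       [-4.49821290e-01,  8.93116442e-01,  1.95647099e-03],
       [ 6.39431564e-05,  2.22281110e-03, -9.99997528e-01]]), 'wrist_force': array([-0.37509276,  0.32752399,  1.00683231]), 'moment': array([-0.03679857,  0.00880597,  0.00403827]), 'gripper_width': 0.9977864751451267}
scene stand [(0.75, array([0.56 , 0.004, 0.029])), (0.56, array([ 0.271, -0.248,  0.05 ]))]
scene dosebox [(0.79, array([ 0.258, -0.25 ,  0.051])), (0.58, array([0.552, 0.005, 0.041]))]
scene short_box [(0.95, array([0.502, 0.329, 0.018]))]
scene pill_bottle [(0.66, array([0.554, 0.008, 0.039])), (0.55, array([0.549, 0.099, 0.043]))]
scene carton [(0.72, array([ 0.562, -0.082,  0.053])), (0.69, array([ 0.564, -0.   ,  0.069]))]
side stand [(0.78, array([0.502, 0.028, 0.043])), (0.6, array([ 0.292, -0.249,  0.036]))]
side dosebox [(0.85, array([0.508, 0.029, 0.058])), (0.67, array([ 0.292, -0.253,  0.052]))]
side short_box [(0.71, array([0.462, 0.345, 0.036])), (0.4, array([0.534, 0.012, 0.065]))]
side pill_bottle [(0.86, array([0.525, 0.111, 0.043])), (0.66, array([0.533, 0.013, 0.068])), (0.38, array([0.562, 0.002, 0.068]))]
side carton [(0.86, array([ 0.533, -0.07 ,  0.042]))]
```

View pics/scene1.png

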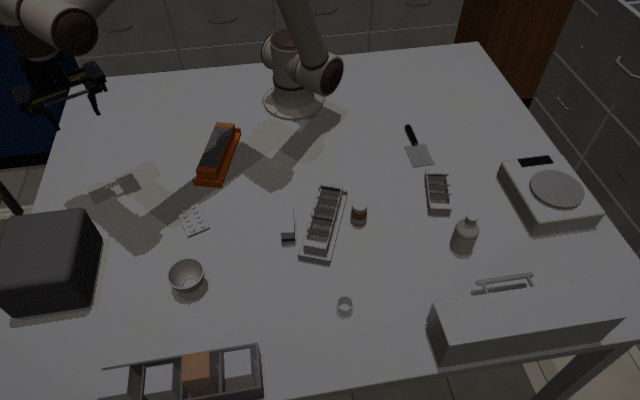

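View pics/side1.png

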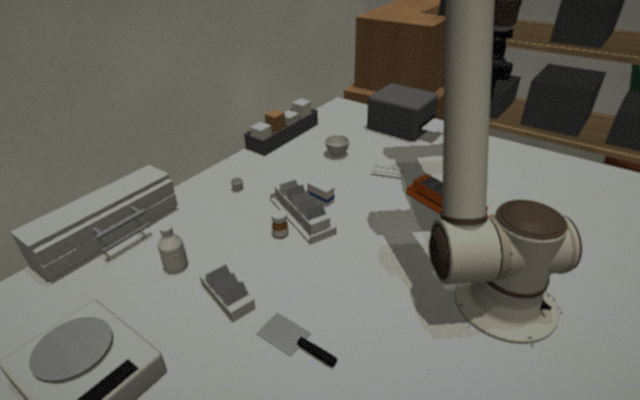

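Scene picture: the aluminium stand with the long box is at (324,223). Look-alikes are the orange stand (218,155), and the short three-lid box (437,190). I choose (324,223), with the pill bottle at (359,211) and the carton at (290,230) beside it. The side view agrees.

Run:
```python
from h import *
z=np.load('scene1.npz'); save('crop1.png',z['p'],(275,165,375,275),6)
for n,b in(('scene',(280,170,360,270)),('side',(260,170,345,245))):
    z=np.load(n+'1.npz'); d=z['d']
    v,u=np.mgrid[b[1]:b[3],b[0]:b[2]]; v=v.ravel();u=u.ravel();k=d[v,u]>0;u=u[k];v=v[k]
    P=world(n,np.c_[u,v],d[v,u])
    m=(abs(P[:,0]-.55)<.16)&(abs(P[:,1]-.01)<.06)&(P[:,2]>.004)&(P[:,2]<.1)
    Q=P[m]; 
    r=cv2.minAreaRect(Q[:,:2].astype(np.float32)); print(n,len(Q),r)
    hi=Q[Q[:,2]>.03]; c=hi.mean(0);w,V=np.linalg.eigh(np.cov(hi[:,:2].T));a=V[:,1]*np.sign(V[0,1]);print(c,a,np.degrees(np.arctan2(a[1],a[0])))
    s=(Q[:,:2]-np.array([.55,.005]))@a
    t=(Q[:,:2]-np.array([.55,.005]))@[-a[1],a[0]]
    for x in np.arange(-.14,.14,.006):
        kk=(s>=x)&(s<x+.006)&(abs(t)<.02)
        if kk.sum():print(round(x,3),kk.sum(),np.round(np.percentile(Q[kk,2],[10,50,90]),3))
```

```text
scene 2226 ((0.5327296853065491, 0.009421516209840775), (0.11921998113393784, 0.2664356529712677), 89.4011001586914)
[0.54761708 0.0045577  0.04963592] [ 0.93154142 -0.36363523] -21.323616834373343
-0.116 18 [0.049 0.05  0.052]
-0.11 12 [0.05  0.052 0.053]
-0.104 18 [0.024 0.034 0.04 ]
-0.098 98 [0.023 0.034 0.049]
-0.092 32 [0.022 0.048 0.064]
-0.086 29 [0.06  0.075 0.077]
-0.08 5 [0.076 0.078 0.079]
-0.068 45 [0.023 0.033 0.044]
-0.062 68 [0.023 0.033 0.046]
-0.056 19 [0.024 0.027 0.029]
-0.05 4 [0.069 0.071 0.074]
-0.044 18 [0.073 0.074 0.076]
-0.038 1 [0.018 0.018 0.018]
-0.032 67 [0.022 0.031 0.042]
-0.026 35 [0.023 0.036 0.058]
-0.02 7 [0.062 0.063 0.065]
-0.014 11 [0.066 0.068 0.07 ]
-0.008 17 [0.07  0.071 0.073]
-0.002 9 [0.02  0.035 0.051]
0.004 106 [0.024 0.035 0.048]
0.01 34 [0.023 0.026 0.063]
0.016 45 [0.025 0.073 0.077]
0.022 1 [0.08 0.08 0.08]
0.034 23 [0.023 0.028 0.051]
0.04 61 [0.022 0.028 0.056]
0.046 44 [0.022 0.026 0.06 ]
0.052 32 [0.024 0.028 0.066]
0.058 20 [0.067 0.07  0.071]
0.064 12 [0.068 0.07  0.072]
0.07 12 [0.048 0.05  0.051]
0.076 32 [0.049 0.051 0.053]
[... 822 characters left out ...]
0.069 0.073 0.077]
-0.044 13 [0.073 0.075 0.077]
-0.032 8 [0.036 0.042 0.05 ]
-0.026 16 [0.056 0.062 0.064]
-0.02 42 [0.061 0.065 0.069]
-0.014 41 [0.066 0.07  0.073]
-0.008 18 [0.07  0.072 0.075]
0.004 20 [0.04  0.061 0.068]
0.01 51 [0.064 0.069 0.075]
0.016 41 [0.071 0.076 0.08 ]
0.022 3 [0.076 0.078 0.079]
0.028 1 [0.01 0.01 0.01]
0.034 8 [0.027 0.044 0.053]
0.04 15 [0.041 0.054 0.061]
0.046 30 [0.057 0.062 0.066]
0.052 35 [0.062 0.067 0.072]
0.058 28 [0.067 0.07  0.073]
0.064 9 [0.041 0.07  0.072]
0.07 10 [0.031 0.046 0.052]
0.076 5 [0.021 0.053 0.054]
0.082 6 [0.012 0.053 0.054]
0.088 5 [0.012 0.052 0.053]
0.094 3 [0.012 0.012 0.015]
0.1 5 [0.009 0.019 0.026]
0.136 1 [0.004 0.004 0.004]
```

View pics/crop1.png

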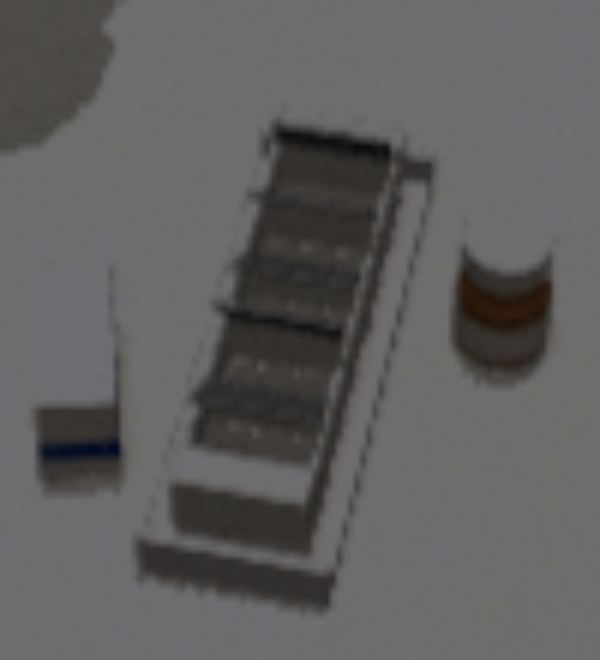

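Scene crop: five raised lids with the hinges at the near-robot end (crop top, about (335,140)) and the free edges pointing away towards the plain end block (crop (245,465)). The depth profile agrees: lid heights climb towards +s, and the row heading is about −20°. I'll move above the row and look with the wrist camera.

Call:
arm_command(
  rows=[
    {"fingers": 0,"travel": [-48.2,39.3,-7],"roll": 47},
    {"fingers": 0,"travel": [-48.2,39.3,-7],"roll": 47},
    {"fingers": 0,"travel": [-48.2,39.3,-7],"roll": 47},
    {"fingers": 0,"travel": [-48.2,39.3,-7],"roll": 47},
    {"fingers": 0,"travel": [-48.2,39.3,-7],"roll": 47},
    {"fingers": 0,"travel": [-48.2,39.3,-7],"roll": 47},
    {"fingers": 0,"travel": [-48.2,39.3,-7],"roll": 47},
    {"fingers": 0,"travel": [-48.2,39.3,-7],"roll": 47},
    {"fingers": 0,"travel": [-48.2,39.3,-7],"roll": 47},
    {"fingers": 0,"travel": [-48.2,39.3,-7],"roll": 47},
  ],
)

```text
time_s: 1.6
tcp_pos: [0.4751, -0.1239, 0.2876]
ee_rot: [[-0.938, 0.346, 0.001], [0.346, 0.938, 0.0], [-0.001, 0.0, -1.0]]
wrist_force: [1.1, -0.4, -0.3]
gripper_width: 0.171
```

Run:
```python
from h import *
s=sense(); print(s['time_s'],s['tcp_pos'],s['ee_rot'],s['joints'],s['gripper_width'],get_calibration('wrist'))
```

```text
1.6 [ 0.47509549 -0.12392969  0.28764075] [[-9.38235916e-01  3.45994000e-01  1.23229851e-03]
 [ 3.45994269e-01  9.38236626e-01  6.04705926e-06]
 [-1.15409535e-03  4.32041789e-04 -9.99999241e-01]] [ 4.37688259e+00  6.65900689e+00 -1.25244101e+01  5.34169879e-03
 -7.07461570e+01 -1.14621142e+02] 0.17112855375567093 {'fov_y': 64.61856498092382, 'cx': 317.64134803222066, 'cy': 205.65749188234574, 'distortion': array([0.01182996, 0.        , 0.        , 0.        , 0.        ]), 'mount': array([[ 1.11955776e-03, -9.54928293e-01, -2.96834470e-01,
         8.30262473e-02],
       [ 9.99998767e-01,  7.42185318e-04,  1.38401251e-03,
         2.29492047e-04],
       [-1.10132652e-03, -2.96835654e-01,  9.54927946e-01,
        -1.51563066e-01],
       [ 0.00000000e+00,  0.00000000e+00,  0.00000000e+00,
         1.00000000e+00]])}
```

Call:
arm_command(
  rows=[
    {"fingers": 0,"travel": [4.6,14.7,-1],"roll": 0},
    {"fingers": 0,"travel": [4.6,14.7,-1],"roll": 0},
    {"fingers": 0,"travel": [4.6,14.7,-1],"roll": 0},
    {"fingers": 0,"travel": [4.6,14.7,-1],"roll": 0},
    {"fingers": 0,"travel": [4.6,14.7,-1],"roll": 0},
    {"fingers": 0,"travel": [4.6,14.7,-1],"roll": 0},
    {"fingers": 0,"travel": [4.6,14.7,-1],"roll": 0},
  ],
)

```text
time_s: 2.3
tcp_pos: [0.4823, 0.0267, 0.2968]
ee_rot: [[-0.937, 0.348, -0.0], [0.348, 0.937, -0.0], [0.0, -0.0, -1.0]]
wrist_force: [-1.6, 0.6, 0.1]
gripper_width: 0.005
```

Run:
```python
from h import *
st=sense(); print(st['time_s'],st['tcp_pos'],st['ee_rot'],st['gripper_width'],st['wrist_force'])
p,d=capture('wrist'); save('w1.png',p); np.savez('w1.npz',p=p,d=d)
v,u=np.mgrid[0:400:2,0:640:2]; v=v.ravel();u=u.ravel();k=d[v,u]>0;u=u[k];v=v[k]
P=world('wrist',np.c_[u,v],d[v,u],st)
tab=P[(abs(P[:,2])<.01)];print('table z',np.median(tab[:,2]))
m=(abs(P[:,0]-.54)<.14)&(abs(P[:,1]-.01)<.055)&(P[:,2]>.045)&(P[:,2]<.09)
Q=P[m];np.save('Q.npy',Q)
r=cv2.minAreaRect(Q[:,:2].astype(np.float32));print(r)
# flat block tops
a=np.array([np.cos(np.radians(-20.3)),np.sin(np.radians(-20.3))])
s=(P[:,:2]-[.55,.005])@a;t=(P[:,:2]-[.55,.005])@[-a[1],a[0]]
for x in np.arange(-.14,.12,.004):
    kk=(s>=x)&(s<x+.004)&(abs(t)<.05)&(P[:,2]>.04)&(P[:,2]<.09)
    if kk.sum()>5:print(round(x,3),kk.sum(),np.round(np.percentile(P[kk,2],[10,50,90]),4),'t',np.round(np.percentile(t[kk],[2,50,98]),4))
```

```text
2.3 [0.48226634 0.02667561 0.29680411] [[-9.37463790e-01  3.48082675e-01 -3.07569547e-04]
 [ 3.48082737e-01  9.37463800e-01 -1.77627271e-04]
 [ 2.26506341e-04 -2.73578784e-04 -9.99999937e-01]] 0.0052406215049744615 [-1.61446986  0.57996904  0.05435591]
table z 0.0004355820682604983
((0.5169278979301453, 0.018822774291038513), (0.055542197078466415, 0.16266508400440216), 67.89938354492188)
-0.12 11 [0.0408 0.045  0.049 ] t [-0.0213 -0.0095  0.0025]
-0.116 44 [0.0512 0.0519 0.0532] t [-0.0218  0.0041  0.03  ]
-0.112 44 [0.0513 0.0524 0.053 ] t [-0.0218  0.0042  0.0301]
-0.108 22 [0.0509 0.052  0.0531] t [-0.0208  0.0042  0.0292]
-0.104 44 [0.0514 0.0522 0.0532] t [-0.0219  0.0042  0.0303]
-0.1 43 [0.0542 0.0571 0.059 ] t [-0.0217  0.0029  0.0282]
-0.096 43 [0.0603 0.0633 0.0659] t [-0.0214  0.0052  0.0306]
-0.092 44 [0.0673 0.0695 0.0722] t [-0.0212  0.0039  0.0296]
-0.088 44 [0.0732 0.0759 0.0787] t [-0.021   0.0039  0.0292]
-0.084 22 [0.0769 0.0779 0.0792] t [-0.0201  0.0038  0.0278]
-0.076 6 [0.0487 0.0497 0.0505] t [-0.025  -0.0225  0.0288]
-0.068 46 [0.0421 0.0508 0.0539] t [-0.02
[... 348 characters left out ...]
 0.0523] t [-0.0258 -0.0101  0.0269]
-0.032 46 [0.0489 0.0541 0.056 ] t [-0.0232  0.0045  0.0267]
-0.028 41 [0.0557 0.0582 0.0593] t [-0.0258  0.0006  0.0265]
-0.024 40 [0.0592 0.062  0.0639] t [-0.0234  0.0006  0.0264]
-0.02 40 [0.0632 0.0656 0.067 ] t [-0.0233  0.0018  0.0244]
-0.016 38 [0.0659 0.0687 0.0713] t [-0.026  -0.0046  0.026 ]
-0.012 34 [0.0692 0.0713 0.0735] t [-0.0253  0.0069  0.0261]
-0.008 11 [0.0716 0.0721 0.0734] t [-0.0066  0.0056  0.0229]
0.0 31 [0.0511 0.0544 0.0578] t [-0.0246 -0.0073  0.0232]
0.004 56 [0.0558 0.0599 0.0633] t [-0.0263  0.0019  0.0274]
0.008 42 [0.0641 0.0663 0.0689] t [-0.0255  0.0006  0.0249]
0.012 16 [0.0702 0.071  0.0734] t [-0.0253 -0.0007  0.0239]
```

View pics/w1.png

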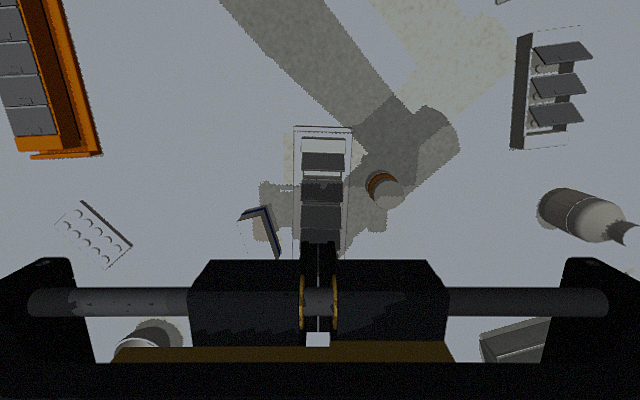

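Wrist view: the near end block is at (322,147), with the raised lids below it towards the gripper. The pill bottle is at (382,188) and the carton at (260,232). Block top measures 52.2 mm, as it should. row_start ≈ (0.456, 0.044), heading −22°. Next I go over the first block.

Call:
arm_command(
  rows=[
    {"fingers": 0,"travel": [4.4,0.8,4.5],"roll": 1.6},
    {"fingers": 0,"travel": [4.4,0.8,9],"roll": 1.6},
    {"fingers": 0,"travel": [4.4,0.8,13],"roll": 1.6},
    {"fingers": 0,"travel": [4.4,0.8,17],"roll": 1.6},
    {"fingers": 0,"travel": [4.4,0.8,19],"roll": 1.6},
    {"fingers": 0,"travel": [4.4,0.8,19],"roll": 1.6},
    {"fingers": 0,"travel": [4.4,0.8,19],"roll": 1.6},
    {"fingers": 0,"travel": [4.4,0.8,19],"roll": 1.6},
  ],
)

```text
time_s: 3.15
tcp_pos: [0.4452, 0.0507, 0.1084]
ee_rot: [[-0.928, 0.373, 0.003], [0.373, 0.928, 0.001], [-0.002, 0.002, -1.0]]
wrist_force: [0.8, -0.3, 0.3]
gripper_width: 0.003
```

```bash
cat > where.py <<'E'
from h import *
a=np.array([np.cos(np.radians(-22)),np.sin(np.radians(-22))])
st=sense(); q=st['tcp_pos'][:2]-np.array([.4564,.0440]);R=st['ee_rot']
print(st['time_s'],st['tcp_pos'],'s,t mm',1000*q@a,1000*q@[-a[1],a[0]],'tip z mm',1000*(st['tcp_pos'][2]-.011),'yaw y',np.degrees(np.arctan2(R[1,1],R[0,1])),st['wrist_force'])
print(R[:,2])
E
python3 where.py
python3 - <<'E'
from h import *
p,d=capture('side'); save('side2.png',p,(230,120,370,240),5)
E
```

```text
3.15 [0.44522495 0.05072486 0.10840314] s,t mm -12.880504889967838 2.048937962767119 tip z mm 97.4031447351586 yaw y 68.1106966054759 [ 0.84067167 -0.29463658  0.28315368]
[ 0.00313618  0.00121878 -0.99999434]
```

View pics/side2.png

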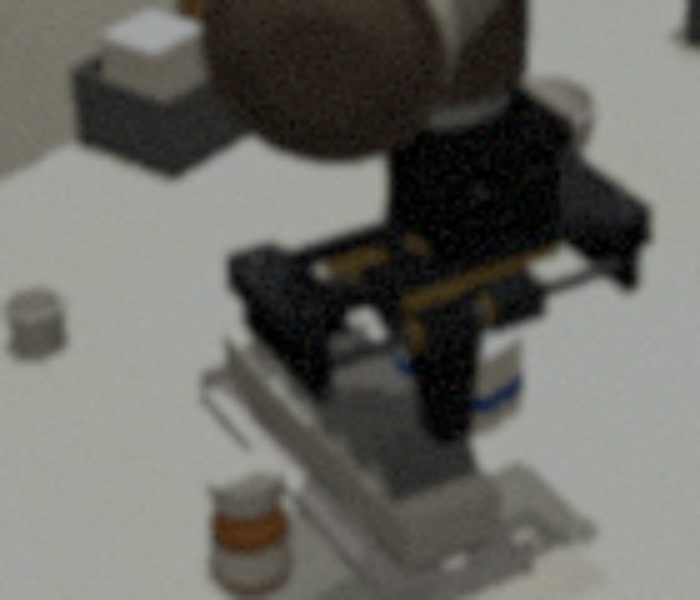

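Side crop: the closed fingers are at (450,430), over the first end block at (450,500). The gripper's side brackets stand well above the pill bottle at (250,520). Descending.

Call:
arm_command(
  rows=[
    {"fingers": 0,"travel": [0,-0.2,1.5],"roll": 0},
    {"fingers": 0,"travel": [0,-0.2,3],"roll": 0},
    {"fingers": 0,"travel": [0,-0.2,3.8],"roll": 0},
    {"fingers": 0,"travel": [0,-0.2,4.1],"roll": 0},
    {"fingers": 0,"travel": [0,-0.2,4.1],"roll": 0},
    {"fingers": 0,"travel": [0,-0.2,4.1],"roll": 0},
    {"fingers": 0,"travel": [0,-0.2,4.1],"roll": 0},
  ],
)

```text
time_s: 3.9
tcp_pos: [0.4436, 0.049, 0.0665]
ee_rot: [[-0.928, 0.372, 0.001], [0.372, 0.928, 0.001], [-0.001, 0.001, -1.0]]
wrist_force: [0.3, -0.0, -0.1]
gripper_width: 0.004
```

```bash
python3 where.py
```

```text
3.9 [0.44364331 0.0490258  0.06649788] s,t mm -13.710490172191609 -0.1188984729309585 tip z mm 55.49788013664497 yaw y 68.15304390262227 [ 0.31930616 -0.03650909 -0.10755889]
[ 1.30860465e-03  5.76862080e-04 -9.99998977e-01]
```

Call:
arm_command(
  rows=[
    {"fingers": 0,"travel": [0,0,0.2],"roll": 0},
    {"fingers": 0,"travel": [0,0,0.4],"roll": 0},
    {"fingers": 0,"travel": [0,0,0.44],"roll": 0},
    {"fingers": 0,"travel": [0,0,0.44],"roll": 0},
    {"fingers": 0,"travel": [0,0,0.44],"roll": 0},
  ],
)

```text
time_s: 4.4
tcp_pos: [0.4435, 0.0489, 0.0617]
ee_rot: [[-0.928, 0.372, 0.001], [0.372, 0.928, 0.0], [-0.0, 0.0, -1.0]]
wrist_force: [-0.3, 0.0, 1.9]
gripper_width: 0.004
```

```bash
python3 where.py
```

```text
4.4 [0.44347495 0.0489408  0.06166756] s,t mm -13.834754190938272 -0.2607808382924586 tip z mm 50.66756000233663 yaw y 68.15357223988973 [-0.29838585  0.01556863  1.93581123]
[ 6.21771796e-04  2.39866421e-04 -9.99999778e-01]
```

Contact: tip at 50.7 mm with 1.9 N, which fits a press of about 1.3 mm. Starting the sweep.

Call:
arm_command(
  rows=[
    {"fingers": 0,"travel": [-0.4,0,0],"roll": 0},
    {"fingers": 0,"travel": [-0.9,0,0],"roll": 0},
    {"fingers": 0,"travel": [-1.4,0,0],"roll": 0},
    {"fingers": 0,"travel": [-1.9,0,0],"roll": 0},
    {"fingers": 0,"travel": [-2.4,0,0],"roll": 0},
    {"fingers": 0,"travel": [-2.9,0,0],"roll": 0},
    {"fingers": 0,"travel": [-3.3,0,0],"roll": 0},
  ],
)

```text
time_s: 5.1
tcp_pos: [0.4743, 0.0363, 0.0615]
ee_rot: [[-0.928, 0.372, 0.0], [0.372, 0.928, 0.0], [-0.0, 0.0, -1.0]]
wrist_force: [-2.0, 2.0, 2.0]
gripper_width: 0.008
```

```bash
python3 where.py;python3 - <<'E'
from h import *
p,d=capture('side'); save('side3.png',p,(230,120,370,240),5)
E
```

```text
5.1 [0.47434154 0.03628883 0.06148038] s,t mm 19.523765497847695 -0.42865243540403586 tip z mm 50.48038409904658 yaw y 68.13151201718809 [-1.95991368  2.04128506  1.9643959 ]
[ 1.30666676e-04  3.42372413e-06 -9.99999991e-01]
```

View pics/side3.png

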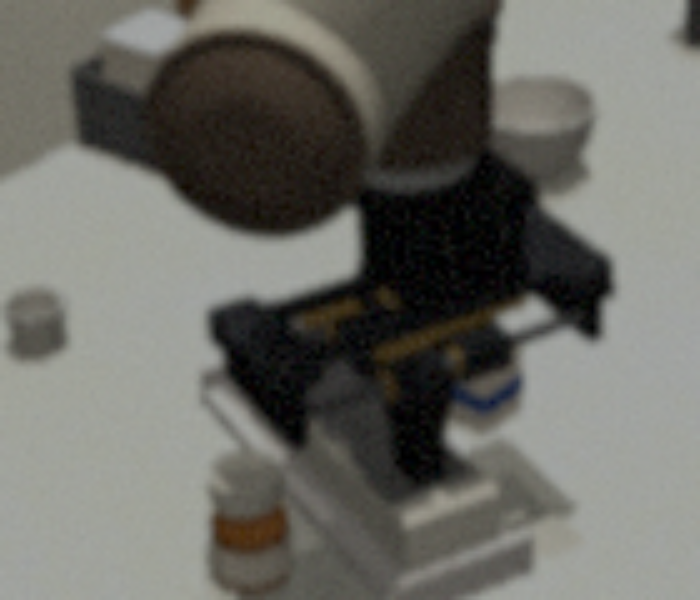

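First lid folded (about (440,480) in the crop). Forces are low. Before going on, I'll check the height of the bracket on the pill bottle's side.

Run:
```python
from h import *
p,d=capture('side')
v,u=np.mgrid[160:250,255:360]; v=v.ravel();u=u.ravel();k=d[v,u]>0;u=u[k];v=v[k]
P=world('side',np.c_[u,v],d[v,u]);c=p[v,u].astype(int).sum(1)
a=np.array([np.cos(np.radians(-22)),np.sin(np.radians(-22))]);q=P[:,:2]-[.4564,.0440];s=q@a;t=q@[-a[1],a[0]]
m=(t>.05)&(t<.13)&(s>-.03)&(s<.055)&(P[:,2]>.03)
for i in np.argsort(P[m,2])[:8]: print(np.round(P[m][i],3),s[m][i].round(3),t[m][i].round(3),u[m][i],v[m][i])
b=(t>.055)&(s>.03)&(s<.13)&(P[:,2]>.01)&(P[:,2]<.075); print('bottle s,t range',np.percentile(s[b],[2,98]),np.percentile(t[b],[2,98]),P[b,2].max())
```

```text
[0.531 0.123 0.03 ] 0.04 0.101 275 230
[0.532 0.119 0.031] 0.042 0.097 276 229
[0.513 0.105 0.031] 0.03 0.078 285 229
[0.541 0.12  0.031] 0.05 0.102 273 228
[0.517 0.093 0.031] 0.038 0.068 287 226
[0.519 0.11  0.031] 0.033 0.085 282 229
[0.514 0.097 0.031] 0.033 0.071 287 227
[0.545 0.119 0.032] 0.054 0.103 272 227
bottle s,t range [0.03035655 0.06547834] [0.0660701  0.10327601] 0.07117153486844852
```

Run:
```python
from h import *
p,d=capture('side')
v,u=np.mgrid[160:250,255:360]; v=v.ravel();u=u.ravel();k=d[v,u]>0;u=u[k];v=v[k]
P=world('side',np.c_[u,v],d[v,u])
a=np.array([np.cos(np.radians(-22)),np.sin(np.radians(-22))]);q=P[:,:2]-[.4564,.0440];s=q@a;t=q@[-a[1],a[0]]
m=(t>.05)&(t<.13)&(s>-.03)&(s<.08)
print(np.histogram(P[m,2],bins=np.arange(.03,.2,.008)))
h=m&(P[:,2]>.075)
for i in np.argsort(P[h,2])[:6]: print(np.round(P[h][i],3),s[h][i].round(3),t[h][i].round(3))
```

```text
(array([ 48,  52,  28,  38, 131,   0,   0,   0,   0,   0,   0,  17,  48,
        54,  29,  55, 290,  29,   0,   0,   0]), array([0.03 , 0.038, 0.046, 0.054, 0.062, 0.07 , 0.078, 0.086, 0.094,
       0.102, 0.11 , 0.118, 0.126, 0.134, 0.142, 0.15 , 0.158, 0.166,
       0.174, 0.182, 0.19 , 0.198]))
[0.53  0.107 0.123] 0.044 0.086
[0.474 0.128 0.123] -0.015 0.084
[0.472 0.123 0.123] -0.015 0.079
[0.475 0.13  0.123] -0.014 0.087
[0.534 0.106 0.124] 0.048 0.086
[0.51  0.115 0.124] 0.023 0.086
```

The bracket bottom is at 123 mm, clear of the 66 mm bottle. Continuing.

Call:
arm_command(
  rows=[
    {"fingers": 0,"travel": [-0.5,0,0],"roll": 0},
    {"fingers": 0,"travel": [-1.0,0,0],"roll": 0},
    {"fingers": 0,"travel": [-1.5,0,0],"roll": 0},
    {"fingers": 0,"travel": [-2.0,0,0],"roll": 0},
    {"fingers": 0,"travel": [-2.5,0,0],"roll": 0},
    {"fingers": 0,"travel": [-3.0,0,0],"roll": 0},
    {"fingers": 0,"travel": [-3.5,0,0],"roll": 0},
    {"fingers": 0,"travel": [-4.0,0,0],"roll": 0},
    {"fingers": 0,"travel": [-4.5,0,0],"roll": 0},
    {"fingers": 0,"travel": [-5.0,0,0],"roll": 0},
  ],
)

```text
time_s: 6.25
tcp_pos: [0.5204, 0.0177, 0.0614]
ee_rot: [[-0.928, 0.372, -0.0], [0.372, 0.928, -0.0], [0.0, -0.0, -1.0]]
wrist_force: [-0.9, 1.3, 1.9]
gripper_width: 0.008
```

```bash
python3 where.py
```

```text
6.25 [0.52043981 0.01771411 0.06141938] s,t mm 69.22354493324441 -0.3821196874078577 tip z mm 50.41938454954051 yaw y 68.15183226575479 [-0.8597237   1.2619118   1.85189501]
[-2.27257588e-04 -1.33463119e-04 -9.99999965e-01]
```

Call:
arm_command(
  rows=[
    {"fingers": 0,"travel": [-0.5,0,0],"roll": 0},
    {"fingers": 0,"travel": [-1.0,0,0],"roll": 0},
    {"fingers": 0,"travel": [-1.5,0,0],"roll": 0},
    {"fingers": 0,"travel": [-2.0,0,0],"roll": 0},
    {"fingers": 0,"travel": [-2.5,0,0],"roll": 0},
    {"fingers": 0,"travel": [-3.0,0,0],"roll": 0},
    {"fingers": 0,"travel": [-3.5,0,0],"roll": 0},
    {"fingers": 0,"travel": [-4.0,0,0],"roll": 0},
    {"fingers": 0,"travel": [-4.5,0,0],"roll": 0},
    {"fingers": 0,"travel": [-5.0,0,0],"roll": 0},
  ],
)

```text
time_s: 7.25
tcp_pos: [0.5672, -0.0009, 0.0616]
ee_rot: [[-0.928, 0.372, 0.0], [0.372, 0.928, 0.0], [-0.0, 0.0, -1.0]]
wrist_force: [-2.1, -0.1, 2.0]
gripper_width: 0.006
```

```bash
python3 where.py
```

```text
7.25 [ 0.56720937 -0.00089367  0.06155074] s,t mm 119.55812278296008 -0.11477045353350235 tip z mm 50.550735539962766 yaw y 68.14343529200016 [-2.05590657 -0.14566399  1.97852584]
[ 3.74524893e-04  2.30784578e-05 -9.99999930e-01]
```

Call:
arm_command(
  rows=[
    {"fingers": 0,"travel": [-0.6,0,0],"roll": 0},
    {"fingers": 0,"travel": [-1.2,0,0],"roll": 0},
    {"fingers": 0,"travel": [-1.8,0,0],"roll": 0},
    {"fingers": 0,"travel": [-2.4,0,0],"roll": 0},
    {"fingers": 0,"travel": [-3.0,0,0],"roll": 0},
    {"fingers": 0,"travel": [-3.6,0,0],"roll": 0},
    {"fingers": 0,"travel": [-4.2,0,0],"roll": 0},
    {"fingers": 0,"travel": [-4.8,0,0],"roll": 0},
    {"fingers": 0,"travel": [-5.4,0,0],"roll": 0},
    {"fingers": 0,"travel": [-5.9,0,0],"roll": 0},
  ],
)

```text
time_s: 8.25
tcp_pos: [0.6219, -0.0229, 0.0615]
ee_rot: [[-0.928, 0.372, 0.0], [0.372, 0.928, -0.0], [-0.0, 0.0, -1.0]]
wrist_force: [-2.1, 0.4, 2.5]
gripper_width: 0.005
```

```bash
python3 where.py;python3 - <<'E'
from h import *
p,d=capture('side'); save('side4.png',p,(230,120,370,240),5)
E
```

```text
8.25 [ 0.62191854 -0.02289649  0.06151979] s,t mm 178.52598187770494 -0.021013263588090098 tip z mm 50.51979167626573 yaw y 68.14345800129796 [-2.08623215  0.37321962  2.46846416]
[ 1.65052031e-04 -1.97719155e-05 -9.99999986e-01]
```

View pics/side4.png

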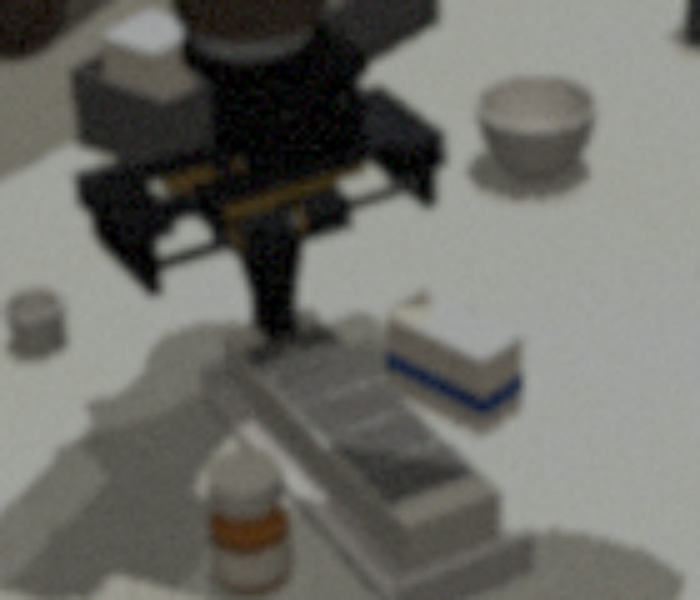

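Side crop: all the lids look flat, from (430,470) to (300,360). Bottle and carton are unmoved, and the tips rest on the far end block at (275,340). I'll slide 2 mm further and lift straight up, clear.

Call:
arm_command(
  rows=[
    {"fingers": 0,"travel": [-0.2,0,0],"roll": 0},
    {"fingers": 0,"travel": [-0.2,0,-0.5],"roll": 0},
    {"fingers": 0,"travel": [-0.2,0,-2],"roll": 0},
    {"fingers": 0,"travel": [-0.2,0,-6],"roll": 0},
    {"fingers": 0,"travel": [-0.2,0,-10],"roll": 0},
    {"fingers": 0,"travel": [-0.2,0,-14],"roll": 0},
    {"fingers": 0,"travel": [-0.2,0,-18],"roll": 0},
    {"fingers": 0,"travel": [-0.2,0,-20],"roll": 0},
    {"fingers": 0,"travel": [-0.2,0,-20],"roll": 0},
    {"fingers": 0,"travel": [-0.2,0,-20],"roll": 0},
  ],
)

```text
time_s: 9.3
tcp_pos: [0.6229, -0.0232, 0.2612]
ee_rot: [[-0.928, 0.372, 0.0], [0.372, 0.928, 0.001], [0.0, 0.001, -1.0]]
wrist_force: [-0.4, 0.1, -0.3]
gripper_width: 0.006
```

```bash
python3 where.py;python3 - <<'E'
from h import *
for n in('side','wrist'):
    st=sense();p,d=capture(n)
    if n=='side': save('side5.png',p,(180,140,360,300),4)
    v,u=np.mgrid[0:400,0:640]; v=v.ravel();u=u.ravel();k=d[v,u]>0;u=u[k];v=v[k]
    P=world(n,np.c_[u,v],d[v,u],st)
    a=np.array([np.cos(np.radians(-22)),np.sin(np.radians(-22))]);q=P[:,:2]-[.4564,.0440];s=q@a;t=q@[-a[1],a[0]]
    for x in np.arange(-.018,.19,.0085):
        m=(s>=x)&(s<x+.0085)&(abs(t)<.02)&(P[:,2]<.11)
        if m.sum()>3: print(n,round(x,4),m.sum(),np.round(1000*np.percentile(P[m,2],[5,50,95]),1))
E
```

```text
9.3 [ 0.622861  -0.0231905  0.2611949] s,t mm 179.5099619887701 0.059439466026979935 tip z mm 250.19490387207156 yaw y 68.13665905858254 [-0.43009513  0.13428044 -0.25142592]
[ 3.06868745e-05  8.08600115e-04 -9.99999673e-01]
side -0.018 146 [24.4 39.4 54. ]
side -0.0095 39 [14.3 53.4 55.9]
side -0.001 32 [52.5 53.7 55.8]
side 0.0075 31 [51.5 54.1 56.1]
side 0.016 32 [51.5 53.5 55.9]
side 0.0245 35 [52.2 54.1 56.5]
side 0.033 25 [52.1 53.6 55.9]
side 0.0415 31 [51.8 53.7 56.3]
side 0.05 30 [52.4 53.8 55.5]
side 0.0585 29 [52.2 53.7 56. ]
side 0.067 27 [51.5 53.8 54.9]
side 0.0755 31 [52.  53.7 55.8]
side 0.084 25 [52.1 54.  55.8]
side 0.0925 27 [52.5 54.  55.7]
side 0.101 27 [51.7 53.6 56.1]
side 0.1095 24 [51.9 54.2 55.9]
side 0.118 29 [52.  53.8 55.7]
side 0.1265 26 [51.9 54.2 56. ]
side 0.135 24 [52.3 53.9 55.8]
side 0.1435 25 [51.4 53.6 55.8]
side 0.152 25 [51.8 54.2 55.9]
side 0.1605 26 [52.6 53.8 56.8]
side 0.169 21 [52.1 54.  55. ]
side 0.1775 22 [52.1 54.5 55.5]
side 0.186 17 [11.1 53.8 55.3]
wrist -0.0095 210 [50.9 52.2 53.6]
wrist -0.001 402 [50.7 52.2 53.7]
wrist 0.0075 392 [50.8 52.2 53.5]
wrist 0.016 354 [51.  52.4 53.8]
wrist 0.0245 360 [51.2 52.5 54. ]
wrist 0.033 364 [51.  52.3 53.7]
wrist 0.0415 360 [51.3 52.4 53.8]
wrist 0.05 322 [51.1 52.4 53.7]
wrist 0.0585 322 [51.1 52.5 53.8]
wrist 0.067 341 [50.9 52.2 53.5]
wrist 0.0755 302 [51.  52.4 53.5]
wrist 0.084 334 [51.  52.3 53.6]
wrist 0.0925 292 [51.  52.5 53.7]
wrist 0.101 287 [50.8 52.2 53.4]
wrist 0.1095 287 [51.1 52.3 53.5]
wrist 0.118 288 [51.  52.4 53.7]
wrist 0.1265 275 [51.2 52.5 53.8]
wrist 0.135 261 [50.8 52.1 53.6]
wrist 0.1435 286 [51.1 52.3 53.6]
wrist 0.152 245 [51.1 52.3 53.5]
wrist 0.1605 249 [51.2 52.5 53.8]
wrist 0.169 255 [47.9 52.1 53.4]
wrist 0.1775 238 [51.1 52.2 53.7]
wrist 0.186 108 [50.7 52.1 53.2]
```

View pics/side5.png

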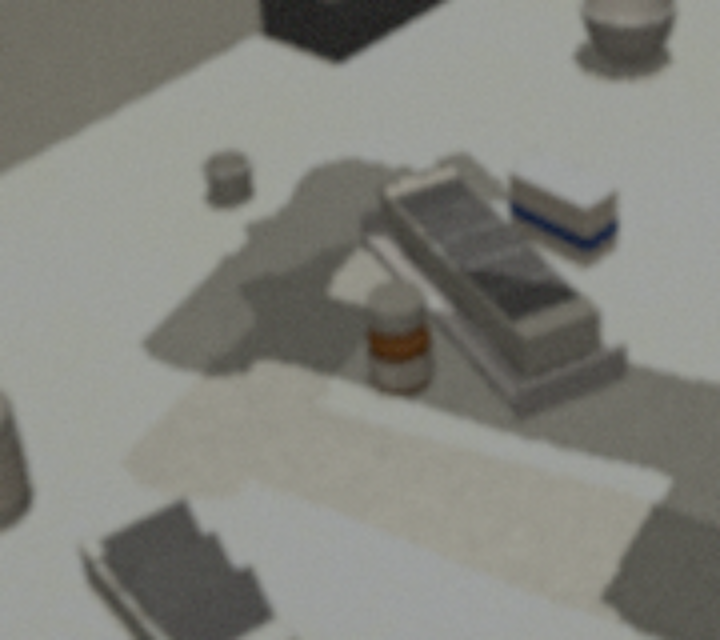

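The picture shows the five lids flat, from (420,200) to (530,300). The short box at (180,560) is still open, and the jar and carton are in place. Wrist depth is level at 52 mm over the whole row. Handing in.

```bash
python3 -c "
from station import *
print(finish_job())"
```

```text
the job is handed in; nothing more can be done
None
```

All five lids of the long dose box are shut, done in one pass with the closed fingertips from the hinge end to past the last lid's free edge. I handed the job in after about 9.5 s of robot time; the system gives no verdict.

- **Force:** the upward force read about 2–2.5 N at each check along the row. The tips ran about 1.5 mm below the resting lid height, so the box was pressed only that far into its sprung seat. The forces were only read at the end of each move, not continuously.
- **Lids:** wrist-camera depth afterwards gave a level 52.1–52.5 mm over the whole row and both end blocks, so all the lids are flat. The side camera read about 1.5 mm higher, evenly along the row, which is within its calibration.
- **Surroundings:** in the last side picture the short box's lids are still open, and the jar and carton stand where they were. I did not re-check the blister pack, tall bottle, mortar, dose cup or spatula individually, but the arm did not go near them on the table.
- **Hand:** it finished clear, with the tips at 250 mm and no contact force.

The pass paused briefly after each stretch while I checked it, with the tips resting on the row.

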